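# Set a fresh plaster cast to dry in the chest's top tray

### The job

Pull the top tray of the drying chest all the way out to its stop, then take the fresh plaster rosette from the bench and set it down flat, flower up, on the tray's slats beside the two casts already there, without touching those. The plaster is still soft, so grip it lightly and put it down gently, not dropped. Leave the tray fully out so that the rosette dries, and leave the lower drawer and the other things on the bench where they are.

Things in the scene. Friction and masses are not known exactly. Their poses are not given: they have to be found in the camera images.
- chest: Fixed wooden chest, 280 deep (x) x 410 wide (y) x 200 mm high. Origin: centre of its underside; -x points out of its front, z up. Front face at x = -0.140 m. Top board, 328 x 430 mm (underside 178 mm up, 22 thick), overhangs it 48 mm, the sides 10. On it, flush with its front edge, a plaster cornice 270 mm wide, its top 300 mm up. In front: a slatted tray at the top, a drawer below, one knob each.
- tray (a joint): How far the top tray is drawn out (m): 0 shut, 0.180 at its stop; up to 6 mm ajar at the start. It slides along the chest's -x with about 2.5 N of friction and some drag (8 N per m/s), and stays where it is left.
- tray_knob (a point): Centre of the tray knob's round head: 30 mm in diameter, axis along chest x, 30 to 50 mm in front of the panel (this point: 40), on a 15 mm neck. Midway across the chest, 142 mm above the bench, 36 below the top board's underside. Board and cornice leave no room for a vertical tool: come from the front, the gripper leaning out from the chest about 40 degrees from vertical. Axes as the chest's.
- tray_floor (a point): Centre of the top of the tray's slatted floor, 114 mm above the bench; moves with the tray, axes as the chest's. Inside, it runs from x = -0.115 (front panel) to +0.107 and y = -0.180 to +0.180 m. Side and back walls stand 28 mm above the floor, the 14 mm thick front panel 62. At the stop, the part from x = -0.115 to +0.003 is clear of the top board. The slats act as a plain flat floor.
- rosette: Fresh plaster rosette on the bench: square block 56 x 56 x 26 mm high (grip its straight sides), a round eight-petalled flower on top, 44 mm high in all; 150 to 235 g. Origin: centre of its underside; z up, x and y square to its sides. Soft: over 90 N from the fingers (added up over both), over 80 N against tray or chest, or a fall of over 8 mm marks it; grip with 20 to 25 N a side.
- boss: Plaster cast standing in the tray: a low round stepped dome, 50 mm in diameter, 39 mm high. Origin: centre of its underside, z up. It stands in the tray's front half, the finial about 62 mm from it across the tray; the pair may be anywhere across the width and leaves free floor beside it.
- finial: Plaster cast standing in the tray next to the boss, on the same part of the floor: a small acorn-shaped finial on a round foot 44 mm in diameter, 54 mm high. Origin: centre of its underside, z up.
- low_drawer (a joint): How far the deeper drawer below the tray is drawn out (m): 0 shut, as at the start. Its knob is like the tray's, 85 mm below it. To be left shut.
- mould: Bystander on the bench: open black rubber mould, 100 x 100 x 45 mm. Origin: centre of its underside.
- bust: Bystander on the bench: small plaster bust on a square foot 62 mm wide, 126 mm high. Origin: centre of its underside.
- tin: Bystander on the bench: open steel tin, 72 mm in diameter, 100 mm high. Origin: centre of its underside.
- mallet: Bystander on the bench: wooden carver's mallet lying on its side, 240 mm long along its x axis, head 68 mm thick on the +x side. Origin: on the bench, under the head's handle end.
- spatula: Bystander lying on the bench: plaster spatula, 280 mm long along its x axis. Origin: under its middle.
- wedge_block: Bystander on the bench: wooden block 100 x 55 x 35 mm. Origin: centre of its underside.
- chisel: Bystander lying on the bench: slim chisel with a wooden handle, 200 mm long along its x axis. Origin: under its middle.
Things that resemble listed ones, but are neither listed nor needed, are in the scene too. Leave any turquoise or yellow look-alike of the rosette alone.

How it is judged:
On the way, in this order (a step that is already met when the one before it is completed fails the run):
1. the tray is drawn out to its stop (within 6 mm) (value of joint tray above 0.174 m), for 0.2 s.
2. the rosette is lifted off the bench (50 mm up) (height (world z) of rosette above 0.05 m), for 0.1 s.
At the end, for the whole second after the job is handed in: Tray within 6 mm of its stop, lower drawer shut within 10 mm. The rosette, let go and at rest, is flat and flower up on the slats (underside within 5 mm of the floor, within 0.12 rad of level, inside the walls). Boss and finial still stand upright on the slats (value of joint tray above 0.174 m and value of joint low_drawer below 0.01 m and z of rosette in the frame of tray_floor between -0.005 and 0.005 m and x of rosette in the frame of tray_floor between -0.09 and 0.09 m and y of rosette in the frame of tray_floor between -0.155 and 0.155 m and angle between rosette's own z axis and vertical below 0.12 rad and linear speed of rosette below 0.02 m/s and contact force between the fingers and rosette below 0.1 N and angle between each of boss, finial's own z axis and vertical below 0.15 rad and z of boss in the frame of tray_floor between -0.006 and 0.006 m and z of finial in the frame of tray_floor between -0.006 and 0.006 m); the robot touches nothing.
It fails at once if the soft rosette is squeezed with more than 90 N, added up over the fingers (contact force between the fingers and rosette above 90 N).
It fails at once if the rosette is pressed on or knocked against the tray or chest with more than 80 N (contact force between rosette and chest above 80 N).
It fails at once if the rosette is dropped (it moves faster than 0.4 m/s out of the fingers: a fall of about 8 mm) (linear speed of rosette above 0.4 m/s and contact force between the fingers and rosette below 0.5 N).
It fails at once if the boss or the finial is touched by the robot or by the rosette (more than 1 N) (contact force between any of the arm, the fingers, rosette and boss above 1 N or contact force between any of the arm, the fingers, rosette and finial above 1 N).
It fails at once if another thing on the bench is shifted by more than 25 mm (distance of any of mould, bust, tin, mallet, spatula, wedge_block, chisel from where it was at the start of the episode above 0.025 m).
It also fails if it takes over 51 s, if anything falls off the work surface, if the arm or the gripper's body presses on something with over 40 N, if the wrist force passes 120 N, or if a joint passes its speed limit or range.

### The arm

A 6-joint arm with a two-finger parallel gripper is mounted at the origin on the work surface. World frame = base frame: x ahead of the robot, y to its left, z up, the work surface at z = 0. Lengths are in m, angles in rad, forces in N, time in s.
With the tool pointing down it reaches from about 0.425 to 0.95 m from the base axis. Payload 3.5 kg.
Tool frame: the origin (TCP) lies between the finger pads; the fingertips stand 19 mm ahead of it and the grasp point (between the pads) is the TCP; z points along the fingers, y is the line along which they close (so a half turn about z gives the same grasp; the last joint's range is limited). The gripper opens to 85 mm and grips with 20 to 120 N. Pads are 22 mm wide; open, the fingers measure 114 mm over their backs; the gripper's body (76 mm by 85 mm) begins 54 mm behind the grasp point. The pads swing forward as they close: fully open they stand 13 mm farther back than shut.
Start: joints at [1.167, 0.286, 1.577, -0, 1.279, -0.15], TCP at [0.169, 0.653, 0.25] pointing down, gripper open.
Joint ranges: [-2.77, 2.77], [-0.9, 2.22], [0.21, 2.48], [-1.53, 4.67], [0.24, 2.81], [-2.84, 2.84]. Speed limits (rad/s): [2.79, 2.79, 3.14, 3.14, 3.14, 3.14].

### API

Orientations are given as a unit quaternion [x, y, z, w].
In Python, from plant import monitor, eyes, ctrl gives the robot as it stands.
- The arm moves only by the shell command python3 -m handwheel 'ROWS' [FORCE]. ROWS is JSON, a list of rows, each a list of 7 numbers: the shift along the tool's x, y, z in units of 40 cm (1.0 is 40 cm), then the turn, a rotation vector about the tool's x, y, z in units of pi rad (1.0 is pi rad), then the opening, from -1 (shut) to 1 (fully open). A call has 1 to 12 rows; each row is the pose to reach, as a shift and turn from the pose commanded when the call began, along the tool's axes at that moment, turning the shorter way round; what a row does not reach only later rows make up. A row lasts 1/8 s, in which the tool goes at most 62.5 mm and 10.7 degrees, less where a joint would pass 70% of its speed; a pose out of reach is approached as far as the arm can. A call with a number of a shift or a turn outside -1 to 1 is refused whole. A call with a gripper value outside its range is refused whole. The fingers move at their own pace and stop on an object; FORCE is the grip in N (left out, the last holds). Time passes only in rows, so rows that repeat a pose let the fingers close. It gives the time, the measured TCP pose, the force, the opening and the grip force at its end, in the units of the state.
- monitor.get_state(): the state, without advancing time (a new reading comes with each control period).
- eyes.read_camera(name): name is "side" or "top"; returns the picture (384x512x3 uint8, red, green, blue); there is no depth.
- eyes.camera_params(name): a dict with "K" (3x3 intrinsics, pixels), "R" (3x3) and "t" (3): a world point X has camera coordinates R X + t. Camera axes: x right, y down, z forward; pixel columns grow to the right and rows downward; lengths in m; the calibration is good to about 2 mm. A picture is of the moment at which its call begins. camera_params takes no time and is no camera call.
- ctrl.sign_off(): hands the job in; it is judged then, once.
The state is a dict: "time": time; "qpos": joint angles; "dq": joint speeds; "joint_efforts": joint torques, N m; "eef_pos": TCP position; "tcp_rot": TCP orientation; "contact_force": force on the tool from outside, world axes, zero at the start; "wrist_torque": the same for the moment, N m; "opening": opening from 0.0 (shut) to 1.0 (fully open); "finger_force": force on a finger pad.
Only numpy, scipy, OpenCV 4.12 (cv2) and the standard library are available. Lean on these libraries where they do the work, as an engineer would, in place of code of your own. Each camera call takes 0.05 s, during which the arm holds its last target. There are 200 camera calls.

## Working session

There is one attempt and no reset: what is moved stays moved. The work goes in short steps, Python scripts to look and compute and a shell command to move; the robot and the scene stay as the last step left them, time stands still between calls to the robot, and variables do not carry over. Pictures are saved under pics/ and viewed, at most 10 in all, crops included, and the job is handed in when it is done.

```bash
mkdir -p pics; ls; python3 - <<'E'
from plant import monitor, eyes
import cv2, numpy as np
for n in("side","top"):
    im=eyes.read_camera(n); cv2.imwrite(f"pics/{n}0.png",cv2.cvtColor(im,cv2.COLOR_RGB2BGR))
    p=eyes.camera_params(n); R,t=np.array(p["R"]),np.array(p["t"]); print(n,np.round(p["K"],1).tolist(),np.round(R,3).tolist(),(-R.T@t).round(3))
print(monitor.get_state())
E
```

```text
pics
side [[397.7, 0.0, 255.0], [0.0, 397.7, 199.6], [0.0, 0.0, 1.0]] [[0.925, 0.38, -0.007], [0.355, -0.871, -0.339], [-0.135, 0.311, -0.941]] [ 0.665 -0.292  1.115]
top [[433.9, 0.0, 260.9], [0.0, 433.9, 191.4], [0.0, 0.0, 1.0]] [[0.013, -1.0, -0.01], [-0.991, -0.012, -0.137], [0.137, 0.012, -0.991]] [0.335 0.017 1.516]
{'time': 0.1, 'qpos': array([ 1.16696335e+00,  2.87085523e-01,  1.57806663e+00,  5.25630283e-06,
        1.27859098e+00, -1.49978910e-01]), 'dq': array([-2.16963392e-03, -2.20127433e-03, -2.76958895e-03, -6.79272069e-05,
       -2.72618396e-03, -4.70503512e-04]), 'joint_efforts': array([ 1.00438971e-03, -4.07296693e+01, -2.93699527e+01, -1.15161429e-04,
        3.46777910e-03,  1.80585198e-05]), 'eef_pos': array([0.16924863, 0.6528525 , 0.24906031]), 'tcp_rot': array([ 1.26587180e-01,  9.91954903e-01, -1.03358916e-03, -2.96369255e-04]), 'contact_force': array([-0.27474372, -0.82785404,  0.08544104]), 'wrist_torque': array([ 0.02557315, -0.06934745,  0.01851377]), 'finger_force': 0.0, 'opening': 1.001840171217143}
```

View pics/side0.png

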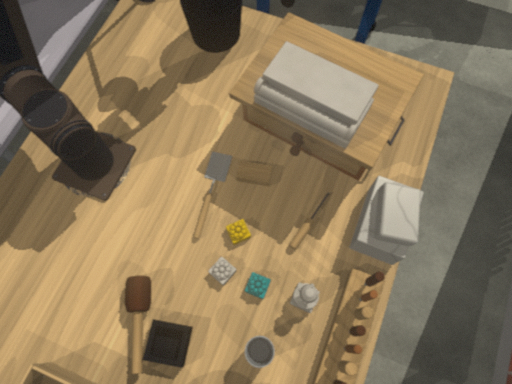

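View pics/top0.png

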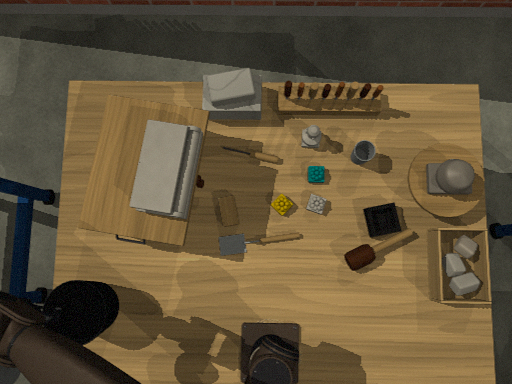

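Side view: the white rosette is at (222,270), the tray knob at (296,151), and the chest is at top centre. Top view: the rosette is at (316,203), the knob at (200,182), and the chest front faces right (−y). Zooming in for corners.

```bash
python3 - <<'E'
import cv2, numpy as np
a=cv2.imread("pics/top0.png")[85:255,70:345]; b=cv2.imread("pics/side0.png")[5:295,190:465]
a=cv2.resize(a,None,fx=2.9,fy=2.9,interpolation=cv2.INTER_CUBIC); b=cv2.resize(b,None,fx=2,fy=2,interpolation=cv2.INTER_CUBIC)
cv2.imwrite("pics/ta.png",a); cv2.imwrite("pics/sb.png",b); print(a.shape,b.shape)
E
```

```text
(493, 798, 3) (580, 550, 3)
```

View pics/ta.png

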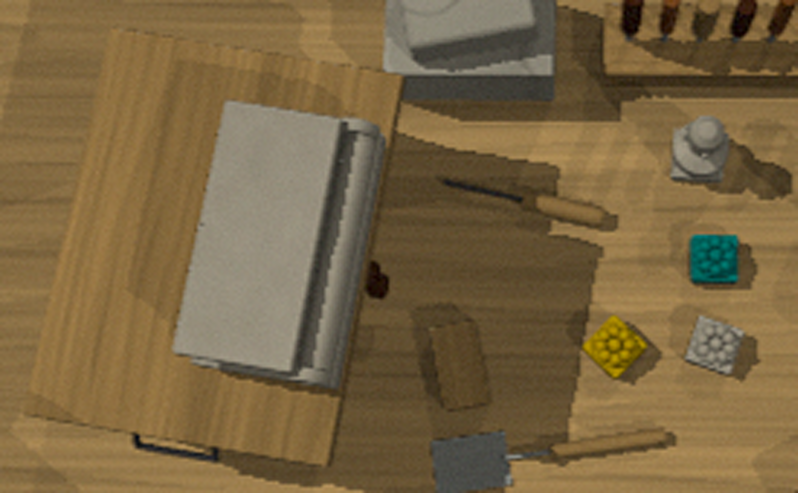

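View pics/sb.png

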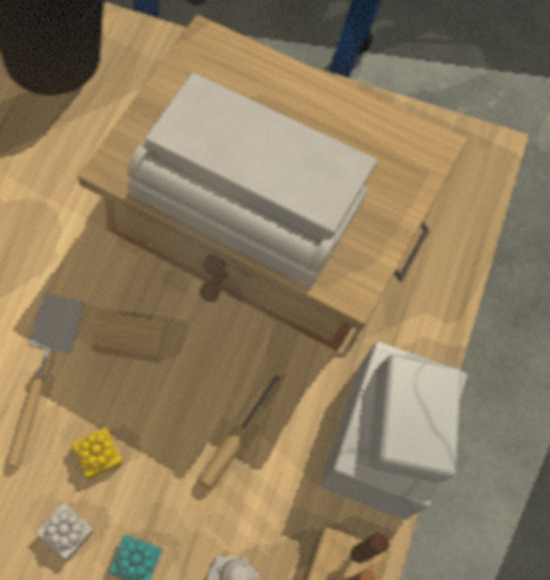

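Top crop: board corners at (115,30), (403,75), (328,465) and (28,415), rosette at about (715,345). Side crop: board corners at (198,17), (466,140), (362,325) and (82,180), tray knob at (214,266), drawer knob below it at (210,291).

```bash
cat > h.py <<'E'
import cv2, numpy as np
from plant import monitor, eyes
from scipy.spatial.transform import Rotation as Ro
def ray(n,uv,z):
    p=eyes.camera_params(n); K,R,t=map(np.array,(p["K"],p["R"],p["t"])); c=-R.T@t
    d=R.T@np.linalg.inv(K)@[uv[0],uv[1],1]; return c+d*(z-c[2])/d[2]
def proj(n,X):
    p=eyes.camera_params(n); K,R,t=map(np.array,(p["K"],p["R"],p["t"])); q=K@(R@np.array(X)+t); return q[:2]/q[2]
def pair(uvt,uvs):
    A=[];b=[]
    for n,uv in(("top",uvt),("side",uvs)):
        p=eyes.camera_params(n); K,R,t=map(np.array,(p["K"],p["R"],p["t"])); d=R.T@np.linalg.inv(K)@[*uv,1]; d/=np.linalg.norm(d)
        P=np.eye(3)-np.outer(d,d); A.append(P); b.append(P@(-R.T@t))
    return np.linalg.lstsq(np.vstack(A),np.hstack(b),rcond=None)[0]
E
python3 - <<'E'
from h import *
ta=lambda u,v:(70+(u+.5)/2.9-.5,85+(v+.5)/2.9-.5)
sb=lambda u,v:(190+(u+.5)/2-.5,5+(v+.5)/2-.5)
# order: back-far(+x), front-far, front-near, back-near
T=[ray("top",ta(*q),.2)[:2] for q in((115,30),(403,75),(328,465),(28,415))]
S=[ray("side",sb(*q),.2)[:2] for q in((466,140),(362,325),(82,180),(198,17))]
for C in(T,S):
    C=np.array(C); m=cv2.minAreaRect(C.astype(np.float32)); fx=C[0]+C[3]-C[1]-C[2]; l=C[3]-C[0]
    print(C.round(3).tolist(),"ctr",C.mean(0).round(4),"depth,width",np.linalg.norm(C[0]-C[1]),np.linalg.norm(C[3]-C[2]),np.linalg.norm(l),np.linalg.norm(C[1]-C[2]),"yaw +x",np.arctan2(fx[1],fx[0]),"yaw from y",np.arctan2(*( (C[3]-C[0]+C[2]-C[1])[::-1]))-np.pi/2)
print("knob",pair(ta(377,281),sb(214,266)),ray("side",sb(214,266),.142))
for n,c in(("top",(316,203)),("side",(222,270))):
    im=cv2.imread(f"pics/{n}0.png").astype(int); sat=im.max(2)-im.min(2)
    m=((sat<32)&(im.max(2)>95)).astype(np.uint8); w=np.zeros_like(m); w[c[1]-16:c[1]+17,c[0]-16:c[0]+17]=1; m*=w
    k,L,st,ce=cv2.connectedComponentsWithStats(m); i=1+st[1:,4].argmax(); ct=max(cv2.findContours((L==i).astype(np.uint8),0,1)[0],key=len)
    P=np.array([ray(n,q[0],.026)[:2] for q in ct],np.float32); print(n,st[i],ray(n,ce[i],.022),cv2.minAreaRect(P))
E
```

```text
[[0.82, 0.517], [0.772, 0.2], [0.351, 0.266], [0.399, 0.583]] ctr [0.5851 0.3915] depth,width 0.3204692360384636 0.320665059524809 0.4261524321347827 0.4261438011222253 yaw +x 1.4208738339446372 yaw from y 1.4159450567025051
[[0.822, 0.522], [0.77, 0.2], [0.358, 0.265], [0.404, 0.587]] ctr [0.5887 0.3934] depth,width 0.3256023793781511 0.3253596028211452 0.4225879401060993 0.4167049291620128 yaw +x 1.420353630674706 yaw from y 1.4166280481557934
knob [0.55864198 0.23281685 0.14850942] [0.56299893 0.24061512 0.142     ]
top [306 194  21  20 236] [ 0.50152979 -0.15556716  0.022     ] ((0.5007482171058655, -0.15682311356067657), (0.056525006890296936, 0.05416780337691307), 71.673828125)
side [210 258  26  27 397] [ 0.50294027 -0.15713013  0.022     ] ((0.5032088756561279, -0.15720191597938538), (0.05421949923038483, 0.055372729897499084), 71.52461242675781)
```

```bash
cat >> h.py <<'E'
YAW=1.418; CX=np.array([np.cos(YAW),np.sin(YAW),0]); CY=np.array([-CX[1],CX[0],0]); KN=np.array([.564,.2405,.142])
def orient(tilt,sgn=-1):
    z=np.sin(tilt)*CX-np.cos(tilt)*np.array([0,0,1.]); y=sgn*CY; return np.c_[np.cross(y,z),y,z]
def rel(*targets):
    s=monitor.get_state(); R0=Ro.from_quat(s["tcp_rot"]); p=s["eef_pos"]
    print("t",round(s["time"],2),"pos",p.round(4),"q",s["qpos"].round(2),"F",s["contact_force"].round(1),"open",round(s["opening"],2),"grip",round(s["finger_force"],1))
    for q,R in targets:
        d=R0.inv().apply(np.array(q)-p)/.4; w=(R0.inv()*Ro.from_matrix(R)).as_rotvec()/np.pi if R is not None else np.zeros(3)
        print(np.r_[d,w].round(3).tolist())
E
python3 - <<'E'
from h import *
R=orient(np.deg2rad(47)); d=R[:,2]
rel(([.27,.42,.40],None),([.48,.12,.40],R),(KN-.12*d,R))
E
```

```text
t 0.1 pos [0.1692 0.6529 0.2491] q [ 1.17  0.29  1.58  0.    1.28 -0.15] F [-0.3 -0.8  0.1] open 1.0 grip 0.0
[-0.39, -0.501, -0.376, 0.0, 0.0, 0.0]
[-1.086, -1.095, -0.375, -0.192, 0.212, 0.439]
[-1.236, -0.968, 0.065, -0.192, 0.212, 0.439]
```

```bash
python3 -m handwheel '[[-0.39,-0.5,-0.38,0,0,0,1],[-0.39,-0.5,-0.38,0,0,0,1],[-0.39,-0.5,-0.38,0,0,0,1],[-0.39,-0.5,-0.38,0,0,0,1],[-0.7,-0.8,-0.38,0,0,0.2,1],[-0.7,-0.8,-0.38,0,0,0.2,1],[-0.7,-0.8,-0.38,0,0,0.2,1],[-0.7,-0.8,-0.38,0,0,0.2,1],[-0.7,-0.8,-0.38,0,0,0.2,1]]' 
python3 - <<'E'
from h import *
R=orient(np.deg2rad(47)); d=R[:,2]
rel(([.48,.12,.38],R),(KN-.12*d,R))
E
```

```text
time: 1.23
eef_pos: [0.3608, 0.272, 0.4022]
tcp_rot: [0.428, 0.904, 0.0, -0.0]
contact_force: [-0.3, 0.8, 0.4]
opening: 0.996
finger_force: 0.0
t 1.23 pos [0.3608 0.272  0.4022] q [ 0.42 -0.3   1.89  0.    1.55 -0.26] F [-0.3  0.8  0.4] open 1.0 grip 0.0
[-0.483, -0.01, 0.055, -0.109, 0.245, 0.251]
[-0.529, 0.18, 0.446, -0.109, 0.245, 0.251]
```

```bash
python3 -m handwheel '[[-0.48,-0.01,0.05,-0.109,0.245,0.251,1],[-0.48,-0.01,0.05,-0.109,0.245,0.251,1],[-0.48,-0.01,0.05,-0.109,0.245,0.251,1],[-0.48,-0.01,0.05,-0.109,0.245,0.251,1],[-0.48,-0.01,0.05,-0.109,0.245,0.251,1],[-0.48,-0.01,0.05,-0.109,0.245,0.251,1],[-0.529,0.18,0.446,-0.109,0.245,0.251,1],[-0.529,0.18,0.446,-0.109,0.245,0.251,1],[-0.529,0.18,0.446,-0.109,0.245,0.251,1],[-0.529,0.18,0.446,-0.109,0.245,0.251,1],[-0.529,0.18,0.446,-0.109,0.245,0.251,1]]' 
python3 - <<'E'
from h import *
R=orient(np.deg2rad(47)); d=R[:,2]
rel((KN-.12*d,R),(KN-.006*d,R))
for n in("side","top"):cv2.imwrite(f"pics/{n}1.png",cv2.cvtColor(eyes.read_camera(n),cv2.COLOR_RGB2BGR))
a=cv2.imread("pics/side1.png"); b=cv2.imread("pics/top1.png")
cv2.imwrite("pics/c1.png",np.hstack([cv2.resize(a[60:260,190:390],(400,400)),cv2.resize(b[90:290,130:330],(400,400))]))
E
```

```text
time: 2.6
eef_pos: [0.5503, 0.1565, 0.2252]
tcp_rot: [0.694, 0.599, 0.302, -0.26]
contact_force: [0.2, -0.3, 1.0]
opening: 1.002
finger_force: 0.0
t 2.6 pos [0.5503 0.1565 0.2252] q [-0.21  0.06  2.02  0.87  1.27 -0.43] F [ 0.2 -0.3  1. ] open 1.0 grip 0.0
[-0.007, 0.002, -0.003, -0.001, 0.0, 0.002]
[-0.007, 0.003, 0.282, -0.001, 0.0, 0.002]
```

View pics/c1.png

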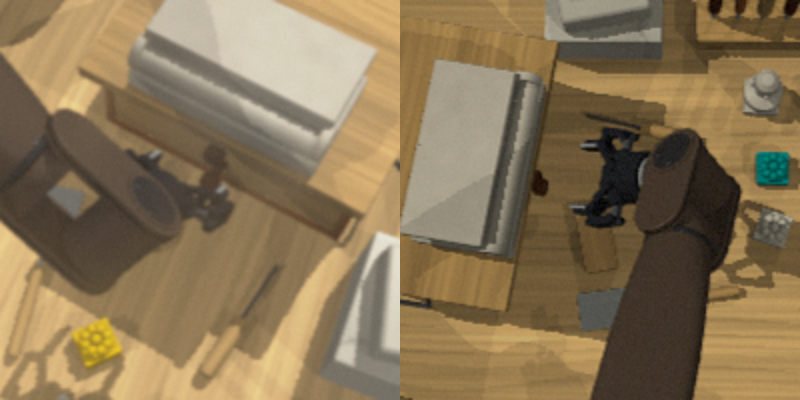

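The open gripper sits in front of the knob (right panel: fingers around (590,178), knob at (540,183)), lined up with the chest axis. Advancing and gripping.

```bash
python3 -m handwheel '[[-0.007,0.003,0.08,0,0,0,1],[-0.007,0.003,0.16,0,0,0,1],[-0.007,0.003,0.22,0,0,0,1],[-0.007,0.003,0.25,0,0,0,1],[-0.007,0.003,0.27,0,0,0,1],[-0.007,0.003,0.28,0,0,0,1],[-0.007,0.003,0.28,0,0,0,1],[-0.007,0.003,0.28,0,0,0,-1],[-0.007,0.003,0.28,0,0,0,-1],[-0.007,0.003,0.28,0,0,0,-1],[-0.007,0.003,0.28,0,0,0,-1],[-0.007,0.003,0.28,0,0,0,-1]]' 50
python3 - <<'E'
from h import *
s=monitor.get_state();R=Ro.from_quat(s["tcp_rot"]).as_matrix()
rel((s["eef_pos"]-.19*CX,None),(KN-.006*R[:,2],None))
E
```

```text
time: 4.2
eef_pos: [0.5606, 0.2357, 0.1459]
tcp_rot: [0.693, 0.6, 0.3, -0.264]
contact_force: [-7.8, -0.8, 7.3]
opening: 0.325
finger_force: 48.7
t 4.2 pos [0.5606 0.2357 0.1459] q [-0.06  0.22  2.02  0.97  1.09 -0.48] F [-7.8 -0.8  7.3] open 0.32 grip 48.7
[-0.323, -0.005, -0.348, 0.0, 0.0, 0.0]
[0.002, 0.007, 0.001, 0.0, 0.0, 0.0]
```

```bash
python3 -m handwheel '[[-0.02,0,-0.02,0,0,0,-1],[-0.055,-0.001,-0.06,0,0,0,-1],[-0.09,-0.001,-0.098,0,0,0,-1],[-0.126,-0.002,-0.136,0,0,0,-1],[-0.162,-0.002,-0.174,0,0,0,-1],[-0.198,-0.003,-0.213,0,0,0,-1],[-0.234,-0.004,-0.252,0,0,0,-1],[-0.265,-0.004,-0.286,0,0,0,-1],[-0.285,-0.005,-0.307,0,0,0,-1],[-0.3,-0.005,-0.323,0,0,0,-1],[-0.303,-0.005,-0.326,0,0,0,-1],[-0.303,-0.005,-0.326,0,0,0,-1]]'
python3 - <<'E'
from h import *
s=monitor.get_state(); print((s["eef_pos"]-[.5606,.2357,.1459])@np.c_[CX,CY,[0,0,1]])
rel((s["eef_pos"]-.008*CX,None))
E
```

```text
time: 5.7
eef_pos: [0.533, 0.0596, 0.1459]
tcp_rot: [0.694, 0.599, 0.301, -0.263]
contact_force: [-6.0, 1.3, 3.3]
opening: 0.322
finger_force: 51.2
[-1.78260661e-01  5.12868721e-04  4.55440854e-05]
t 5.7 pos [0.533  0.0596 0.1459] q [-0.4   0.17  2.07  0.83  1.29 -0.66] F [-6.   1.3  3.3] open 0.32 grip 51.2
[-0.014, -0.0, -0.015, 0.0, 0.0, 0.0]
```

```bash
python3 -m handwheel '[[-0.004,0,-0.004,0,0,0,-1],[-0.008,0,-0.008,0,0,0,-1],[-0.008,0,-0.008,0,0,0,-1],[-0.008,0,-0.008,0,0,0,-1]]'
```

```text
time: 6.2
eef_pos: [0.5328, 0.0587, 0.1459]
tcp_rot: [0.693, 0.598, 0.303, -0.265]
contact_force: [3.0, 17.3, -0.8]
opening: 0.324
finger_force: 51.4
```

```bash
python3 -m handwheel '[[0,0,0,0,0,0,1],[0,0,0,0,0,0,1],[0,0,0,0,0,0,1],[0,0,0,0,0,0,1],[0,0,-0.08,0,0,0,1],[0,0,-0.2,0,0,0,1],[0,0,-0.35,0,0,0,1],[0,0,-0.35,0,0,0,1],[0,0,-0.35,0,0,0,1]]'
python3 - <<'E'
from h import *
th=np.deg2rad(71.6)
for a in(th,th+np.pi/2,th-np.pi/2,th+np.pi):
    z=np.array([0,0,-1.]);y=np.array([np.cos(a),np.sin(a),0]);R=np.c_[np.cross(y,z),y,z]
    print(np.rad2deg(a)); rel(([.50,-.20,.26],R))
for n in("side","top"):cv2.imwrite(f"pics/{n}2.png",cv2.cvtColor(eyes.read_camera(n),cv2.COLOR_RGB2BGR))
a=cv2.imread("pics/side2.png"); b=cv2.imread("pics/top2.png")
cv2.imwrite("pics/c2.png",np.hstack([cv2.resize(a[60:260,170:370],(400,400)),cv2.resize(b[90:290,130:330],(400,400))]))
E
```

```text
time: 7.32
eef_pos: [0.5188, -0.0468, 0.2407]
tcp_rot: [0.695, 0.598, 0.302, -0.26]
contact_force: [-0.6, -0.3, 0.9]
opening: 0.997
finger_force: 0.0
71.6
t 7.33 pos [ 0.5188 -0.0468  0.2407] q [-0.6   0.07  1.98  0.72  1.53 -0.64] F [-0.6 -0.3  0.9] open 1.0 grip 0.0
[-0.228, 0.01, -0.315, 0.181, -0.216, -0.418]
161.6
t 7.33 pos [ 0.5188 -0.0468  0.2407] q [-0.6   0.07  1.98  0.72  1.53 -0.64] F [-0.6 -0.3  0.9] open 1.0 grip 0.0
[-0.228, 0.01, -0.315, 0.378, -0.033, -0.871]
-18.400000000000002
t 7.33 pos [ 0.5188 -0.0468  0.2407] q [-0.6   0.07  1.98  0.72  1.53 -0.64] F [-0.6 -0.3  0.9] open 1.0 grip 0.0
[-0.228, 0.01, -0.315, -0.023, -0.26, 0.052]
251.60000000000002
t 7.33 pos [ 0.5188 -0.0468  0.2407] q [-0.6   0.07  1.98  0.72  1.53 -0.64] F [-0.6 -0.3  0.9] open 1.0 grip 0.0
[-0.228, 0.01, -0.315, -0.226, -0.19, 0.52]
```

View pics/c2.png

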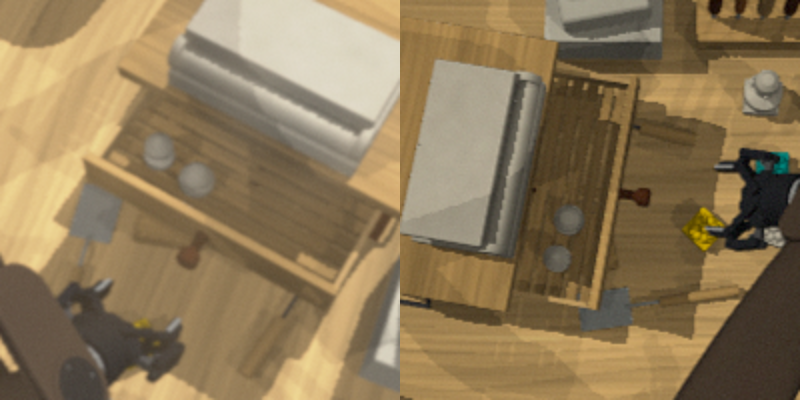

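Tray is fully out. The two casts stand toward its near (low-x) end, at right-panel (569,220) and (557,258); the far end is free.

```bash
cat >> h.py <<'E'
C0=np.array([.591,.417,0]); TF=C0-.191*CX+[0,0,.114]
def down(deg):
    a=np.deg2rad(deg); z=np.array([0,0,-1.]);y=np.array([np.cos(a),np.sin(a),0]);return np.c_[np.cross(y,z),y,z]
E
python3 - <<'E'
from h import *
f=lambda n,u,v:(({'side':170,'top':130}[n])+(u+.5)/2-.5,(({'side':60,'top':90}[n])+(v+.5)/2-.5))
M=np.c_[CX,CY,[0,0,1]]
for nm,t,s,h in(("boss",(569-400,220),(197,180),.114+.030),("finial",(557-400,258),(159,150),.114+.04)):
    for n,q in(("top",t),("side",s)): print(nm,n,((ray(n,f(n,*q),h)-TF)@M).round(3))
# panel outer top corners, z=.176, and knob
for q in((637-400,82),(598-400,307)): print("panel",((ray("top",f("top",*q),.176)-TF)@M).round(3))
for q in((85,158),(327,300)): print("panel s",((ray("side",f("side",*q),.176)-TF)@M).round(3))
im=cv2.cvtColor(cv2.imread("pics/top0.png"),cv2.COLOR_BGR2HSV)
for nm,lo,hi in(("teal",(80,100,60),(100,255,255)),("yel",(24,200,120),(34,255,255))):
    m=cv2.inRange(im,lo,hi); k,L,st,ce=cv2.connectedComponentsWithStats(m); i=1+st[1:,4].argmax(); 
    ct=max(cv2.findContours((L==i).astype(np.uint8),0,1)[0],key=len)
    print(nm,st[i],cv2.boxPoints(cv2.minAreaRect(np.array([ray("top",q[0],.026)[:2] for q in ct],np.float32))).round(3).tolist())
R=down(-18.4); rel(([.502,-.157,.16],R),([.502,-.157,.022],R))
E
```

```text
boss top [-0.056  0.058  0.03 ]
boss side [-0.06   0.049  0.03 ]
finial top [-0.05   0.121  0.04 ]
finial side [-0.052  0.114  0.04 ]
panel [-0.128 -0.174  0.062]
panel [-0.129  0.186  0.062]
panel s [-0.123  0.186  0.062]
panel s [-0.135 -0.181  0.062]
teal [308 166  16  16 248] [[0.5789999961853027, -0.1809999942779541], [0.6330000162124634, -0.1809999942779541], [0.6330000162124634, -0.1289999932050705], [0.5789999961853027, -0.1289999932050705]]
yel [271 194  22  21 187] [[0.45899999141693115, -0.03999999910593033], [0.5009999871253967, -0.07599999755620956], [0.5360000133514404, -0.03500000014901161], [0.4950000047683716, 0.0010000000474974513]]
t 7.42 pos [ 0.5183 -0.0457  0.2398] q [-0.59  0.07  1.99  0.72  1.53 -0.64] F [ 0.7  0.3 -0.1] open 1.0 grip 0.0
[-0.338, 0.001, -0.07, -0.024, -0.26, 0.052]
[-0.59, 0.002, 0.166, -0.024, -0.26, 0.052]
```

```bash
python3 -m handwheel '[[-0.338,0.001,-0.07,-0.024,-0.26,0.052,0.7],[-0.338,0.001,-0.07,-0.024,-0.26,0.052,0.7],[-0.338,0.001,-0.07,-0.024,-0.26,0.052,0.7],[-0.338,0.001,-0.07,-0.024,-0.26,0.052,0.7],[-0.338,0.001,-0.07,-0.024,-0.26,0.052,0.7],[-0.338,0.001,-0.07,-0.024,-0.26,0.052,0.7],[-0.338,0.001,-0.07,-0.024,-0.26,0.052,0.7]]'
python3 - <<'E'
from h import *
R=down(-18.4); rel(([.502,-.157,.022],R))
for n in("side","top"):cv2.imwrite(f"pics/{n}3.png",cv2.cvtColor(eyes.read_camera(n),cv2.COLOR_RGB2BGR))
a=cv2.imread("pics/side3.png"); b=cv2.imread("pics/top3.png")
cv2.imwrite("pics/c3.png",np.hstack([cv2.resize(a[200:340,150:290],(400,400)),cv2.resize(b[130:270,240:380],(400,400))]))
E
```

```text
time: 8.3
eef_pos: [0.5025, -0.1578, 0.1607]
tcp_rot: [0.811, 0.585, 0.001, 0.0]
contact_force: [-0.1, -0.3, 0.2]
opening: 0.85
finger_force: 0.0
t 8.3 pos [ 0.5025 -0.1578  0.1607] q [-0.5   0.05  2.02  0.    1.07 -0.18] F [-0.1 -0.3  0.2] open 0.85 grip 0.0
[0.001, -0.002, 0.347, 0.001, -0.001, -0.0]
```

View pics/c3.png

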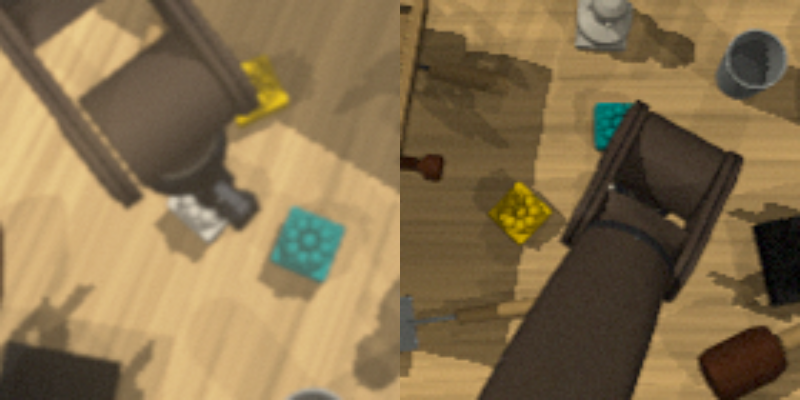

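The gripper is above the white rosette (left panel (200,215)), clear of the turquoise one. Descending and gripping at 22 N.

```bash
python3 -m handwheel '[[0,-0.002,0.12,0,0,0,0.7],[0,-0.002,0.22,0,0,0,0.7],[0,-0.002,0.3,0,0,0,0.7],[0,-0.002,0.33,0,0,0,0.7],[0,-0.002,0.344,0,0,0,0.7],[0,-0.002,0.344,0,0,0,0.7],[0,-0.002,0.344,0,0,0,0],[0,-0.002,0.344,0,0,0,-0.2],[0,-0.002,0.344,0,0,0,-0.2],[0,-0.002,0.344,0,0,0,-0.2],[0,-0.002,0.344,0,0,0,-0.2]]' 22
```

```text
time: 9.78
eef_pos: [0.5035, -0.1588, 0.0255]
tcp_rot: [0.812, 0.584, 0.002, 0.002]
contact_force: [-1.0, -0.2, 6.6]
opening: 0.649
finger_force: 25.6
```

```bash
python3 -m handwheel '[[0,0,-0.02,0,0,0,-0.2],[0,0,-0.06,0,0,0,-0.2],[0,0,-0.14,0,0,0,-0.2],[0,0,-0.25,0,0,0,-0.2],[0,0,-0.37,0,0,0,-0.2],[0,0,-0.48,0,0,0,-0.2],[0,0,-0.57,0,0,0,-0.2],[0,0,-0.6,0,0,0,-0.2],[0,0,-0.6,0,0,0,-0.2]]'
python3 - <<'E'
from h import *
R=down(np.rad2deg(np.arctan2(-CY[1],-CY[0]))); P=TF-.07*CX-.075*CY; print(P)
rel(([*P[:2],.26],R))
cv2.imwrite("pics/side4.png",cv2.resize(cv2.cvtColor(eyes.read_camera("side"),cv2.COLOR_RGB2BGR)[60:340,120:400],(560,560)))
E
```

```text
time: 10.9
eef_pos: [0.5016, -0.158, 0.2644]
tcp_rot: [0.812, 0.584, 0.002, 0.002]
contact_force: [-0.1, -0.1, -2.0]
opening: 0.656
finger_force: 24.7
[0.62540136 0.14762564 0.114     ]
t 10.9 pos [ 0.5016 -0.158   0.2644] q [-0.5  -0.06  1.93  0.    1.27 -0.18] F [-0.1 -0.1 -2. ] open 0.66 grip 24.7
[0.823, 0.051, 0.012, 0.002, -0.0, -0.054]
```

View pics/side4.png

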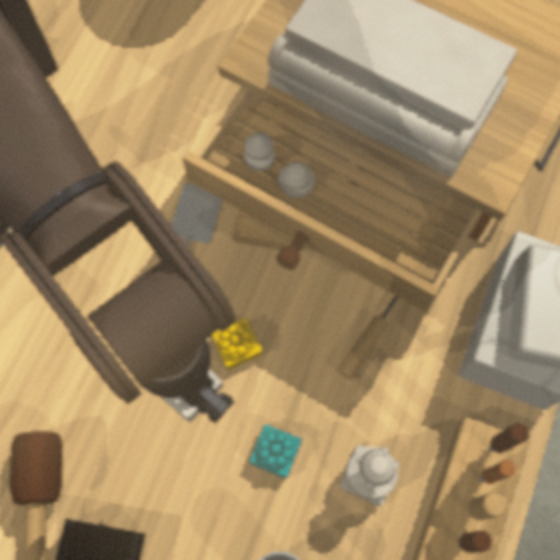

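The rosette is in the fingers above the bench at (190,400), and the tray and both casts are undisturbed. Moving above the tray.

```bash
python3 - <<'E'
from h import *
R=down(np.rad2deg(np.arctan2(-CY[1],-CY[0]))); P=TF-.076*CX-.09*CY
rel(([*P[:2],.26],R))
E
```

```text
t 10.95 pos [ 0.5011 -0.1578  0.2628] q [-0.5  -0.06  1.93  0.    1.27 -0.18] F [ 0.4  0.1 -2. ] open 0.65 grip 24.7
[0.814, 0.092, 0.008, 0.001, -0.0, -0.054]
```

```bash
python3 -m handwheel '[[0.04,0.005,0,0,0,0,-0.2],[0.12,0.014,0,0,0,0,-0.2],[0.22,0.025,0,0,0,-0.01,-0.2],[0.33,0.037,0,0,0,-0.02,-0.2],[0.44,0.05,0,0,0,-0.03,-0.2],[0.55,0.062,0,0,0,-0.04,-0.2],[0.65,0.073,0,0,0,-0.054,-0.2],[0.73,0.082,0,0,0,-0.054,-0.2],[0.78,0.088,0,0,0,-0.054,-0.2],[0.81,0.092,0,0,0,-0.054,-0.2],[0.814,0.092,0,0,0,-0.054,-0.2],[0.814,0.092,0,0,0,-0.054,-0.2]]'
python3 - <<'E'
from h import *
R=down(np.rad2deg(np.arctan2(-CY[1],-CY[0]))); P=TF-.076*CX-.09*CY
rel(([*P[:2],.1405],R))
a,b=[cv2.cvtColor(eyes.read_camera(n),cv2.COLOR_RGB2BGR) for n in("side","top")]
cv2.imwrite("pics/c5.png",np.hstack([cv2.resize(a[40:240,200:400],(400,400)),cv2.resize(b[80:280,110:310],(400,400))]))
E
```

```text
time: 12.45
eef_pos: [0.6399, 0.1382, 0.2643]
tcp_rot: [0.76, 0.65, 0.001, 0.002]
contact_force: [-0.2, -0.2, -2.0]
opening: 0.649
finger_force: 24.7
t 12.45 pos [0.6399 0.1382 0.2643] q [ 0.06  0.23  1.62 -0.    1.29  0.21] F [-0.2 -0.2 -2. ] open 0.65 grip 24.7
[0.003, -0.003, 0.31, 0.001, 0.0, -0.001]
```

View pics/c5.png

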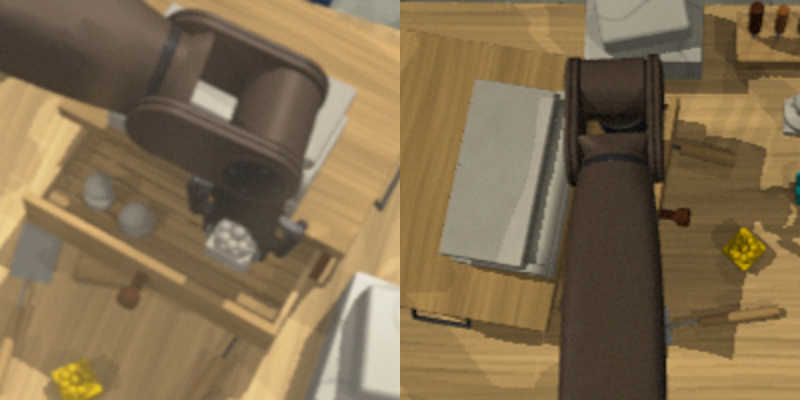

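The rosette hangs flower-up over the free part of the tray (left panel (232,242)), well clear of boss and finial. The wrist bracket (right panel, left edge at column 565) clears the cornice front by about 1 cm. Descending in stages.

```bash
python3 -m handwheel '[[0.003,-0.003,0.05,0,0,0,-0.2],[0.003,-0.003,0.12,0,0,0,-0.2],[0.003,-0.003,0.18,0,0,0,-0.2],[0.003,-0.003,0.23,0,0,0,-0.2],[0.003,-0.003,0.26,0,0,0,-0.2],[0.003,-0.003,0.28,0,0,0,-0.2],[0.003,-0.003,0.29,0,0,0,-0.2],[0.003,-0.003,0.29,0,0,0,-0.2]]'
```

```text
time: 13.55
eef_pos: [0.6397, 0.1403, 0.1488]
tcp_rot: [0.759, 0.651, 0.002, 0.002]
contact_force: [-0.1, 0.2, -1.3]
opening: 0.65
finger_force: 24.7
```

```bash
python3 -m handwheel '[[0,0,0.005,0,0,0,-0.2],[0,0,0.01,0,0,0,-0.2],[0,0,0.015,0,0,0,-0.2],[0,0,0.018,0,0,0,-0.2],[0,0,0.021,0,0,0,-0.2],[0,0,0.021,0,0,0,-0.2]]'
```

```text
time: 14.3
eef_pos: [0.6394, 0.1402, 0.1399]
tcp_rot: [0.759, 0.651, 0.001, 0.001]
contact_force: [-0.4, 0.5, -1.5]
opening: 0.65
finger_force: 24.7
```

```bash
python3 -m handwheel '[[0,0,0.002,0,0,0,-0.2],[0,0,0.004,0,0,0,-0.2],[0,0,0.004,0,0,0,-0.2]]'
```

```text
time: 14.68
eef_pos: [0.6398, 0.1402, 0.1395]
tcp_rot: [0.759, 0.651, 0.002, 0.002]
contact_force: [-3.2, -0.1, 3.8]
opening: 0.645
finger_force: 25.4
```

Touchdown (force changed from −2 to +4 N). Releasing and rising.

```bash
python3 -m handwheel '[[0,0,0,0,0,0,0.3],[0,0,0,0,0,0,0.4],[0,0,0,0,0,0,0.6],[0,0,0,0,0,0,0.8],[0,0,0,0,0,0,0.8],[0,0,-0.03,0,0,0,0.8],[0,0,-0.08,0,0,0,0.8],[0,0,-0.18,0,0,0,0.8],[0,0,-0.31,0,0,0,0.8],[0,0,-0.4,0,0,0,0.8],[0,0,-0.4,0,0,0,0.8]]'
python3 -m handwheel '[[-0.03,0,-0.02,0,0,0,0.8],[-0.15,0,-0.04,0,0,0,0.8],[-0.3,0,-0.04,0,0,0,0.8],[-0.45,0,-0.04,0,0,0,0.8],[-0.5,0,-0.04,0,0,0,0.8],[-0.5,0,-0.04,0,0,0,0.8]]'
python3 - <<'E'
from h import *
rel()
a,b=[cv2.cvtColor(eyes.read_camera(n),cv2.COLOR_RGB2BGR) for n in("side","top")]
cv2.imwrite("pics/c6.png",np.hstack([cv2.resize(a[40:240,200:400],(400,400)),cv2.resize(b[80:280,110:310],(400,400))]))
E
```

```text
time: 16.05
eef_pos: [0.6408, 0.1406, 0.3058]
tcp_rot: [0.759, 0.651, 0.006, 0.005]
contact_force: [-0.0, 0.7, -0.5]
opening: 0.901
finger_force: 0.0
time: 16.8
eef_pos: [0.6076, -0.0585, 0.3133]
tcp_rot: [0.76, 0.65, 0.001, 0.001]
contact_force: [0.3, 0.3, -0.2]
opening: 0.901
finger_force: 0.0
t 16.8 pos [ 0.6076 -0.0585  0.3133] q [-0.26  0.1   1.67  0.    1.36 -0.11] F [ 0.3  0.3 -0.2] open 0.9 grip 0.0
```

View pics/c6.png

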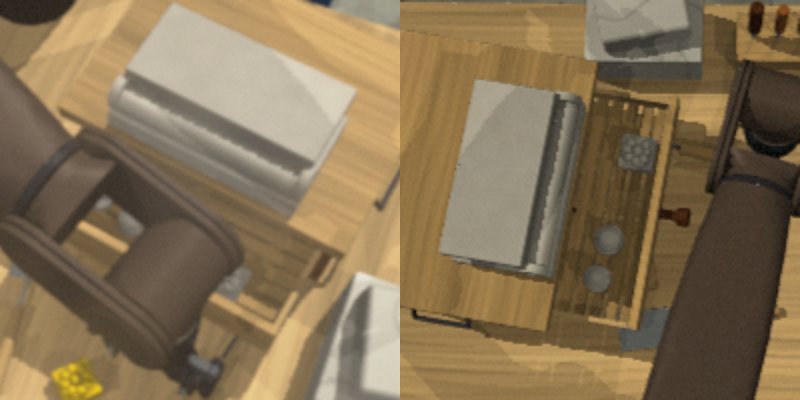

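The rosette sits flat, flower up, in the tray (right panel (637,152)), with both casts upright and the arm clear. One last check compares the tray position with the earlier picture before I hand in.

```bash
python3 - <<'E'
from h import *
from plant import ctrl
a=cv2.imread("pics/top2.png"); b=cv2.cvtColor(eyes.read_camera("top"),cv2.COLOR_RGB2BGR)
g=lambda i:cv2.cvtColor(i,cv2.COLOR_BGR2GRAY)
r=cv2.matchTemplate(g(b)[160:220,215:275],g(a)[175:205,230:260],cv2.TM_CCOEFF_NORMED); _,v,_,l=cv2.minMaxLoc(r); print(v,l,"expect (15,15)")
if abs(l[0]-15)<=1 and abs(l[1]-15)<=1: print(ctrl.sign_off())
E
```

```text
0.9576013088226318 (15, 15) expect (15,15)
the job is handed in; nothing more can be done
None
```

The tray is out at its stop and the rosette sits flat, flower up, on the slats clear of the boss and finial; I handed the job in at about 17 s, and no verdict came back.

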